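# Load a bobbin onto the coil winder and lock it with the red cap

### The job

Load the coil winder: slide the yellow bobbin along the grey deck until it rests against both black posts and sits over the spindle, then press it down, with the metal plate under it, fully home onto the spindle. Lock it by standing the red cap upright in the spindle's hole, its flange flat on the bobbin; leave the blue cap in its holder.

Things in the scene. Friction and masses are not known exactly. Their poses are not given: they have to be found in the camera images.
- winder: Fixed coil winder, 170 mm wide (x), 335 mm long (y). Origin on the bench under the spindle axis; z up; +y is the loading direction. Grey-topped deck, 70 mm high, from y = -205 to -57 mm. Two black 16 mm posts, tops 100 mm high, at x = +-37, y = 44 mm: a bobbin touching both is centred on the spindle. White housing, 95 mm high, at y = 65 to 130 mm.
- spindle (a point): Centre of the top of the upright steel spindle, 65 mm above the bench, so 4 mm below the raised plate. The spindle is a fixed tube of 30 mm outside and 22 mm inside diameter, its hole 40 mm deep.
- plate (a joint): How far the aluminium plate round the spindle has sunk, m: 0 raised (at the start, top 69 mm above the bench), 0.038 fully down (top at 31 mm). It lies at y = -56 to +34 mm of the winder, 130 mm wide, with a 39 mm hole. It slides stiffly (about 6 N) and stays where it is left.
- bobbin: Yellow plastic bobbin lying flat: two flanges 100 mm in diameter and 4 mm thick on a 60 mm hub, 44 mm tall, 36 mm bore, 140 g. Origin at the centre of its underside, z along its axis. It starts on the grey deck. Fully home, its underside is 31 mm and its top 75 mm above the bench.
- holder: Fixed wooden block 70 x 150 x 60 mm tall (x, y, z), origin at the centre of its underside, with two 22 mm holes at y = +-40 mm. A cap stands in each; which one is where varies.
- red_cap: Red retaining cap, upright, 86 mm tall, 90 g: shank 18 mm in diameter, 45 mm long, chamfered tip; above it a flange 54 mm in diameter, 5 mm thick; then a round grip knob 24 mm in diameter, 36 mm tall. Origin at the centre of the shank's tip, z towards the knob. In the holder its origin is 15 mm above the bench, its flange on the block.
- blue_cap: Blue cap of the same shape, in the other hole of the holder. To be left alone. Origin at the centre of the shank's tip.
Things that resemble listed ones, but are neither listed nor needed, are in the scene too. Of the things that look like the red_cap, the middle-sized one is meant. Of the things that look like the bobbin, the smaller one is meant.

How it is judged:
By the outcome, as a careful person would: the job done as asked, in the order asked, and still so for the second after the job is handed in, with the robot touching nothing.
It also fails if it takes over 67 s, if anything falls off the work surface, if the arm or the gripper's body presses on something with over 40 N, if the wrist force passes 120 N, or if a joint passes its speed limit or range.

### The arm

A 6-joint arm with a two-finger parallel gripper is mounted at the origin on the work surface. World frame = base frame: x ahead of the robot, y to its left, z up, the work surface at z = 0. Lengths are in m, angles in rad, forces in N, time in s.
With the tool pointing down it reaches from about 0.25 to 0.775 m from the base axis. Payload 4 kg.
Tool frame: the origin (TCP) lies at the very end of the fingers, on their centre line; the grasp point (between the pads) lies hold_point_z behind it (hold_point_z is the distance from the TCP to the grasp point, in m); z points along the fingers, y is the direction in which the jaws open and shut (so a half turn about z gives the same grasp; the last joint's range is limited). The gripper opens to 94 mm and grips with 3 to 60 N. Pads are 16 mm wide; open, the fingers measure 119 mm over their backs; the gripper's body (75 mm by 177 mm) begins 78 mm behind the grasp point.
Start: joints at [1.22, 0.087, 1.371, -0, 1.684, -0.103], TCP at [0.135, 0.533, 0.173] pointing down, gripper open.
Joint ranges: [-3.1, 3.1], [-0.76, 2.03], [0.27, 2.55], [-1.08, 4.22], [0.17, 2.65], [-2.57, 2.57]. Speed limits (rad/s): [2.79, 2.79, 3.14, 3.14, 3.14, 3.14].

### API

Orientations are given as [roll, pitch, yaw] about the fixed x, y, z axes, in that order (R = Rz(yaw) Ry(pitch) Rx(roll)).
In Python, from bench import * gives the robot as it stands.
- The arm moves only by the tool step_arm, never from a script. Its argument "increments" is text: rows parted by semicolons, each of 6 numbers parted by spaces: the shift along the tool's x, y, z in cm, then the turn, a rotation vector about the tool's x, y, z in rad. A call has 1 to 5 rows; each row shifts and turns the commanded pose from where the row before left it, along the tool's axes as they then stand; what a row does not reach is not made up. A row lasts 1/10 s, in which the tool goes at most 50 mm and 8.59 degrees, less where a joint would pass 70% of its speed; a pose out of reach is approached as far as the arm can. A call is refused whole if a number of a shift passes 5 or a number of a turn 0.15, either way. A call with a gripper value outside its range is refused whole. "claw" is the gripper's target within -1 to 1 (shut at 1, half-way at 0, fully open at -1), set as the call begins (left out, the last holds). The fingers move at their own pace and stop on an object; the grip force is fixed at half the most. Time passes only in rows, so rows that do not move let the fingers close. It gives the time, the measured TCP pose, the force and the opening at its end, in the units of the state.
- get_obs(): the state, without advancing time (a new reading comes with each control period).
- snapshot(name): name is "scene" or "top" or "wrist"; returns the picture (420x560x3 uint8, red, green, blue); there is no depth.
- calibration(name): a dict with "camera_matrix" (3x3 intrinsics, pixels), "eye" and "orientation" of the camera in the world; the wrist camera has in their place "tool_from_camera" (4x4, takes a point from camera to tool coordinates, whose origin is the TCP and whose axes are the flange's). Camera axes: x right, y up, looking along -z (the intrinsics and any distortion apply to the point x, -y, -z); pixel columns grow to the right and rows downward; lengths in m; the calibration is good to about 2 mm. A picture is of the moment at which its call begins: read the wrist's pose just before it. calibration takes no time and is no camera call.
- close_job(): hands the job in, once; it reports no verdict.
The state is a dict: "time": time; "joint_positions": joint angles; "qvel": joint speeds; "joint_torque": joint torques, N m; "tool_pos": TCP position; "ee_rot": TCP orientation; "wrist_force": force on the tool from outside, world axes, zero at the start; "wrist_torque": the same for the moment, N m; "width": finger opening in m.
Only numpy, scipy, OpenCV 4.12 (cv2) and the standard library are available. Lean on these libraries where they do the work, as an engineer would, in place of code of your own. Each camera call takes 0.05 s, during which the arm holds its last target. There are 200 camera calls.

## Working session

There is one attempt and no reset: what is moved stays moved. The work goes in short steps, Python scripts to look and compute and a tool call to move; the robot and the scene stay as the last step left them, time stands still between calls to the robot, and variables do not carry over. Pictures are saved under pics/ and viewed, about 8 in all and at most 12, crops included, and the job is handed in when it is done.

Besides the shell and the picture viewer there is one more tool, called after ">>>" by a JSON object that holds its "fn" and its "kwargs". step_arm: Moves the arm, as the interface text tells. Its arguments: {"type":"object","properties":{"increments":{"type":"string"},"claw":{"type":"number"}},"required":["increments"]}

```bash
ls; mkdir -p pics
python3 - <<'E'
from bench import *
import cv2,numpy as np
o=get_obs();print(o)
for n in ("scene","top"):
    im=snapshot(n);cv2.imwrite(f"pics/{n}0.png",im[:,:,::-1]);print(n,calibration(n))
print(calibration("wrist"))
a=cv2.imread("pics/scene0.png");b=cv2.imread("pics/top0.png")
E
```

```text
pics
{'time': 0.0, 'joint_positions': array([ 1.21985040e+00,  8.79188879e-02,  1.37218007e+00, -1.66774806e-05,
        1.68361223e+00, -1.03075498e-01]), 'qvel': array([-0.00169071,  0.00163639,  0.00028216,  0.0007963 , -0.00144306,
        0.00069138]), 'joint_torque': array([-4.98987254e-05, -3.40170264e+01, -3.02433550e+01,  7.18436809e-02,
        3.29012051e-02, -2.00034065e-04]), 'tool_pos': array([0.13472739, 0.53262494, 0.17156163]), 'ee_rot': array([-3.13948366e+00, -2.01494319e-04,  2.89372015e+00]), 'wrist_force': array([-0.28960614,  0.07247507,  0.35524662]), 'wrist_torque': array([ 0.01600489,  0.03445793, -0.01476739]), 'width': 0.09443252113983606}
scene {'camera_matrix': array([[461.59104109,   0.        , 281.7222068 ],
       [  0.        , 461.59104109, 209.34856705],
       [  0.        ,   0.        ,   1.        ]]), 'eye': array([ 1.3282581 , -0.74623529,  0.85918948]), 'orientation': array([ 0.93539755, -0.0062186 ,  0.83102499])}
top {'camera_matrix': array([[453.77604509,   0.        , 279.08101895],
       [  0.        , 453.77604509, 206.58571131],
       [  0.        ,   0.        ,   1.        ]]), 'eye': array([ 0.33692028, -0.02560591,  1.26270238]), 'orientation': array([ 0.17562687,  0.01203316, -1.59816412])}
{'camera_matrix': array([[317.29751831,   0.        , 280.13436354],
       [  0.        , 317.29751831, 207.75984333],
       [  0.        ,   0.        ,   1.        ]]), 'tool_from_camera': array([[-8.99331701e-04,  9.61603082e-01,  2.74442534e-01,
         8.06686913e-02],
       [ 9.99999582e-01,  8.19670944e-04,  4.04941673e-04,
        -9.97623993e-04],
       [ 1.64440590e-04,  2.74442784e-01, -9.61603417e-01,
        -2.11895788e-01],
       [ 0.00000000e+00,  0.00000000e+00,  0.00000000e+00,
         1.00000000e+00]])}
```

View pics/scene0.png

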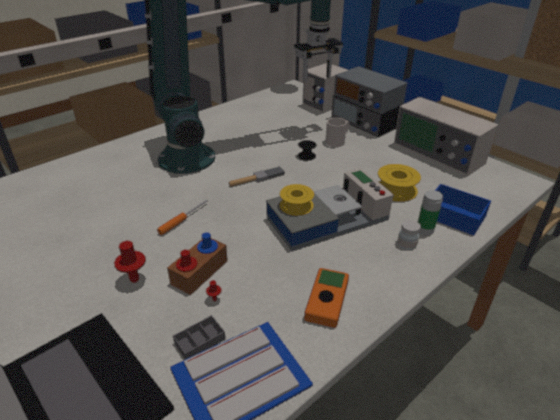

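View pics/top0.png

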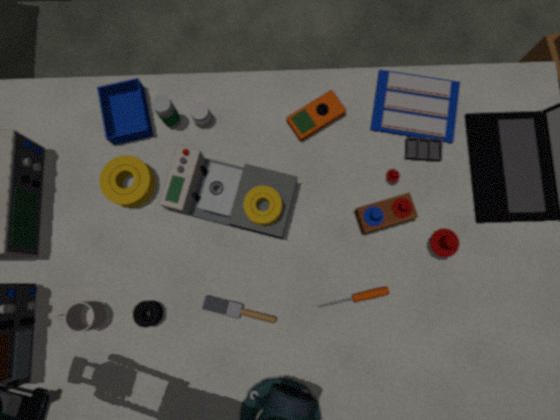

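The scene view shows the winder at about (330,210) with the small bobbin on its deck. The holder has blue at the far side and the middle-sized red at the near side. In the top view: bobbin (263,205), spindle (217,187), red knob (402,207), blue (374,215), with red decoys at (443,242) and (392,175).

```bash
cat > h.py <<'E'
import numpy as np, cv2
from scipy.spatial.transform import Rotation as Ro
from bench import *
def cam(n,o=None):
    c=calibration(n);K=c["camera_matrix"]
    if n!="wrist": return K,np.array(c["eye"]),Ro.from_euler("xyz",c["orientation"]).as_matrix()
    o=o or get_obs();T=c["tool_from_camera"];R=Ro.from_euler("xyz",o["ee_rot"]).as_matrix()
    return K,R@T[:3,3]+o["tool_pos"],R@T[:3,:3]
def ray(C,uv,z):
    K,e,R=C;uv=np.atleast_2d(uv).astype(float)
    d=np.c_[(uv[:,0]-K[0,2])/K[0,0],-(uv[:,1]-K[1,2])/K[1,1],-np.ones(len(uv))]@R.T
    return e+d*((z-e[2])/d[:,2])[:,None]
def proj(C,p):
    K,e,R=C;q=(np.atleast_2d(p)-e)@R;return np.c_[K[0,2]+K[0,0]*q[:,0]/-q[:,2],K[1,2]-K[1,1]*q[:,1]/-q[:,2]]
def mask(im,lo,hi):
    return cv2.inRange(cv2.cvtColor(im,cv2.COLOR_RGB2HSV),np.array(lo),np.array(hi))
def blobs(m,amin=40):
    n,_,s,c=cv2.connectedComponentsWithStats(m)
    return [(c[i].round(1),s[i].tolist()) for i in range(1,n) if s[i,4]>amin]
YEL=((20,120,60),(35,255,255)); RED=((0,150,50),(6,255,255)); BLU=((105,130,40),(125,255,255))
E
python3 - <<'E'
from h import *
im=cv2.imread("pics/top0.png")[:,:,::-1].copy();C=cam("top")
for n,r,z in(("yel",YEL,.114),("red",RED,.10),("blu",BLU,.10)):
    for c,s in blobs(mask(im,*r)): print(n,c,s,ray(C,c,z).round(4))
print("spindle",ray(C,(217,187),.065).round(4))
print("deck corners",ray(C,[(299,177),(290,237),(245,165)],.07).round(3))
cv2.imwrite("pics/topc.png",cv2.resize(im[130:260,150:430,::-1],None,fx=2.8,fy=2.8,interpolation=cv2.INTER_CUBIC))
E
```

```text
yel [127.4 181.4] [100, 156, 56, 52, 2010] [[0.6194 0.3762 0.114 ]]
yel [262.5 204.8] [243, 185, 40, 40, 1114] [[0.547  0.0252 0.114 ]]
red [392.3 175.7] [387, 170, 12, 12, 89] [[ 0.6171 -0.3168  0.1   ]]
red [401.7 207.3] [392, 198, 21, 20, 262] [[ 0.5323 -0.3351  0.1   ]]
red [443.6 242.5] [430, 229, 28, 28, 446] [[ 0.438 -0.435  0.1  ]]
blu [411.8 110.2] [371, 70, 88, 73, 1220] [[ 0.7967 -0.382   0.1   ]]
blu [125.  111.8] [98, 79, 55, 65, 2393] [[0.8171 0.3937 0.1   ]]
blu [ 27.  143.9] [24, 141, 7, 7, 41] [[0.7345 0.6551 0.1   ]]
blu [373.1 215.8] [364, 207, 19, 19, 283] [[ 0.5122 -0.2597  0.1   ]]
blu [ 10.3 292.4] [7, 288, 8, 9, 48] [[0.3428 0.6701 0.1   ]]
spindle [[0.6086 0.1494 0.065 ]]
deck corners [[ 0.628 -0.073  0.07 ]
 [ 0.467 -0.044  0.07 ]
 [ 0.666  0.072  0.07 ]]
```

View pics/topc.png

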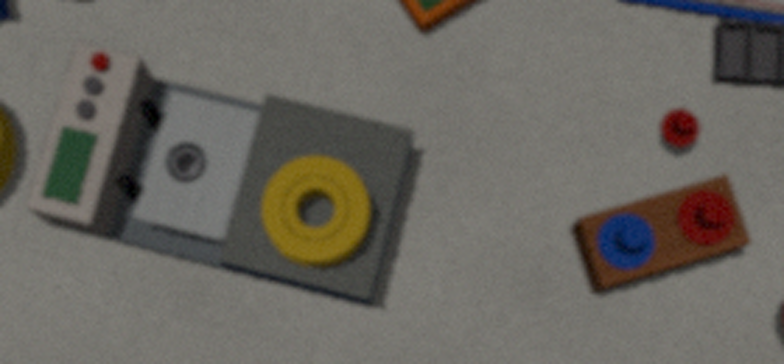

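The crop shows a winder rotated by about -14.5° (spindle ring at crop (186,162), posts (150,112) and (130,187)). The bobbin sits at about x=-29 mm, y=-136 mm of the winder. The tool yaw is already nearly aligned, so I'm moving above the deck.

>>> {"fn": "step_arm", "kwargs": {"increments": "-3.7 -2.8 -1 0 0 0;-3.7 -2.8 -1 0 0 0;-3.7 -2.8 -1 0 0 0;-3.7 -2.8 -1 0 0 0;-3.7 -2.8 -1 0 0 0", "claw": 1}}

```text
time: 0.6
tool_pos: [0.2805, 0.3504, 0.2226]
ee_rot: [-3.141, -0.0, 2.894]
wrist_force: [0.0, 1.0, 0.0]
width: 0.0574
```

>>> {"fn": "step_arm", "kwargs": {"increments": "-3.7 -2.8 -0.5 0 0 0;-3.7 -2.8 -0.5 0 0 0;-3.7 -2.8 -0.5 0 0 0;-3.7 -2.8 -0.5 0 0 0;-3.7 -2.8 -0.5 0 0 0"}}

```text
time: 1.1
tool_pos: [0.4256, 0.1693, 0.2475]
ee_rot: [3.141, -0.0, 2.894]
wrist_force: [1.4, 0.4, 0.2]
width: 0.0175
```

>>> {"fn": "step_arm", "kwargs": {"increments": "-3.7 -2.0 0 0 0 0;-3.7 -2.0 0 0 0 0;-3.7 -2 0 0 0 0;-2 -1 0 0 0 0;0 0 0 0 0 0"}}

```text
time: 1.6
tool_pos: [0.5359, 0.0688, 0.2457]
ee_rot: [-3.14, -0.003, 2.89]
wrist_force: [-0.3, 0.4, 0.5]
width: 0.0005
```

Run:
```python
from h import *
o=get_obs();im=snapshot("wrist");C=cam("wrist",o);np.save("w1.npy",np.r_[o["tool_pos"],o["ee_rot"]]);print(o["tool_pos"],o["ee_rot"],o["width"],o["joint_positions"].round(2))
cv2.imwrite("pics/w1.png",im[:,:,::-1])
for c,s in blobs(mask(im,*YEL)): print(c,s,ray(C,c,.114).round(4))
```

```text
[0.5358893  0.0687687  0.24569734] [-3.14035440e+00 -2.77849417e-03  2.88985722e+00] 0.0004519877059475694 [ 0.02  0.07  1.25 -0.    1.83 -1.3 ]
[522.7 192.8] [475, 141, 85, 107, 7371] [[0.6025 0.3283 0.114 ]]
[248.6 209.4] [205, 166, 88, 89, 5603] [[0.545  0.0283 0.114 ]]
[331.5 409.1] [319, 398, 23, 19, 111] [[0.8474 0.0598 0.114 ]]
[350.5 407.4] [343, 400, 16, 14, 57] [[0.851  0.0856 0.114 ]]
[106.  411.1] [98, 405, 15, 12, 62] [[ 0.7738 -0.2415  0.114 ]]
[178.5 411.8] [171, 405, 17, 12, 50] [[ 0.7997 -0.1452  0.114 ]]
[190.4 409.8] [185, 404, 10, 13, 42] [[ 0.8005 -0.1282  0.114 ]]
[269.7 409.3] [259, 404, 21, 13, 68] [[ 0.8267 -0.0224  0.114 ]]
[231.2 410.8] [226, 406, 11, 11, 43] [[ 0.8161 -0.0744  0.114 ]]
```

View pics/w1.png

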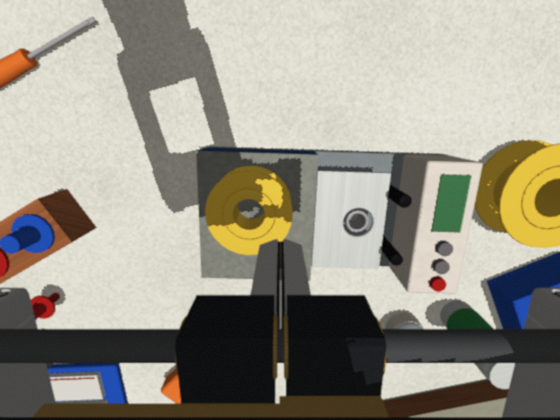

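The wrist view shows the bobbin centred at (249,209), with its top flange leaning outward. The spindle ring is at (357,222), the post tops at about (408,200) and (400,262), and the deck/plate seam runs from (317,153) to (312,277).

Run:
```python
from h import *
im=cv2.imread("pics/w1.png")[:,:,::-1].copy();v=np.load("w1.npy");C=cam("wrist",dict(tool_pos=v[:3],ee_rot=v[3:]))
g=cv2.cvtColor(im,cv2.COLOR_RGB2GRAY);hsv=cv2.cvtColor(im,cv2.COLOR_RGB2HSV)
# spindle ring
s=5;cr=cv2.resize(g[200:245,335:382],None,fx=s,fy=s,interpolation=cv2.INTER_CUBIC)
print(cv2.HoughCircles(cr,cv2.HOUGH_GRADIENT_ALT,1.5,30,param1=150,param2=.6,minRadius=30,maxRadius=100))
cs=cv2.HoughCircles(cr,cv2.HOUGH_GRADIENT,1,30,param1=120,param2=20,minRadius=35,maxRadius=100)
for c in cs[0][:3]: p=c[:2]/s+(335,200);print("ring",p,c[2]/s,ray(C,p,.065).round(4),ray(C,p,.069).round(4))
L=cv2.createLineSegmentDetector().detect(g)[0][:,0]
for l in L:
    if np.hypot(l[2]-l[0],l[3]-l[1])>35 and 190<l[0]<420 and 140<l[1]<290:
        a=ray(C,l.reshape(2,2),.07);d=a[1]-a[0];print(l.round(1),a[:,:2].round(3).tolist(),np.degrees(np.arctan2(d[1],d[0])).round(1))
m=mask(im,(20,100,20),(35,255,255))
b=cv2.morphologyEx(m,cv2.MORPH_CLOSE,np.ones((5,5)))
k=[c for c in cv2.findContours(b,cv2.RETR_EXTERNAL,cv2.CHAIN_APPROX_NONE)[0] if 200<c[:,0,0].mean()<300 and len(c)>100][0]
e=ray(C,k[:,0],.114)[:,:2]
cc,r=cv2.minEnclosingCircle((e*1000).astype(np.float32));print("bob",cc,r)
```

```text
[[[111.       108.        69.9436  ]
  [111.       108.        39.87498 ]
  [111.       108.        54.954746]]]
ring [357.29999924 222.70000076] 13.92 [[0.6101 0.1521 0.065 ]] [[0.6086 0.1514 0.069 ]]
ring [361.5        217.29999924] 9.0199995 [[0.6042 0.1587 0.065 ]] [[0.6027 0.158  0.069 ]]
[206.8 146.  446.9 153. ] [[0.467, -0.006], [0.548, 0.273]] 73.9
[379.7 252.5 387.4 199.5] [[0.656, 0.172], [0.587, 0.194]] 162.7
[200.9 276.8 195.8 154.3] [[0.631, -0.068], [0.473, -0.022]] 163.8
[388.1 172.8 315.6 170.2] [[0.554, 0.2], [0.529, 0.114]] -106.5
[213.4 142.2 202.4 107.6] [[0.465, 0.003], [0.424, 0.003]] -179.5
[316.9 154.2 201.9 150.5] [[0.51, 0.12], [0.471, -0.013]] -106.3
[250.6 278.4 201.9 277.2] [[0.65, -0.004], [0.632, -0.067]] -106.0
[317.5 171.9 311.4 266.8] [[0.531, 0.116], [0.654, 0.08]] -16.3
[278.7 280.6 278.7 326.9] [[0.663, 0.032], [0.734, 0.014]] -14.5
[318.1 165.4 371.8 167. ] [[0.523, 0.119], [0.542, 0.182]] 73.8
[300.4 161.8 299.5 210.6] [[0.514, 0.099], [0.574, 0.083]] -14.5
[283.  243.2 284.5 294.3] [[0.612, 0.052], [0.685, 0.035]] -12.8
[389.4 154.3 319.4 152. ] [[0.532, 0.205], [0.508, 0.124]] -106.3
[396.2 206.9 391.5 241.8] [[0.6, 0.203], [0.645, 0.19]] -16.1
bob (818.864501953125, -107.38832092285156) 243.26966857910156
```

Run:
```python
import cv2
a=cv2.imread("pics/w1.png")[140:290,190:440];cv2.imwrite("pics/w1c.png",cv2.resize(a,None,fx=3.2,fy=3.2,interpolation=cv2.INTER_CUBIC))
```

```text
(no output)
```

View pics/w1c.png

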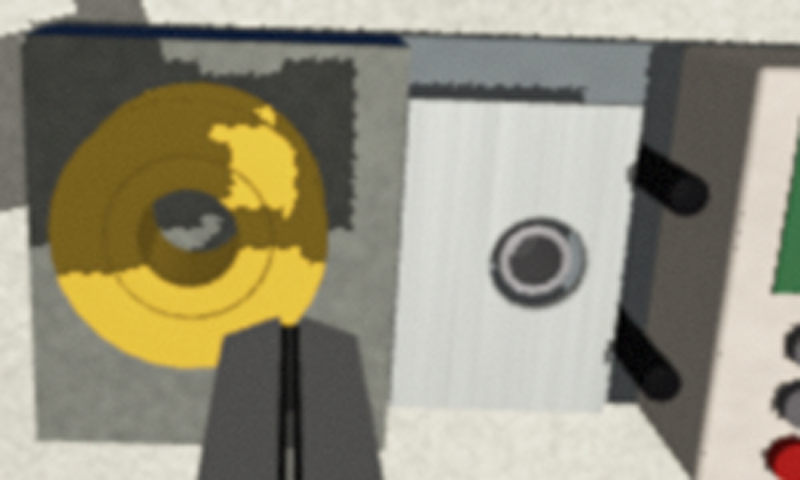

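Run:
```python
from h import *
v=np.load("w1.npy");C=cam("wrist",dict(tool_pos=v[:3],ee_rot=v[3:]))
f=lambda x,y,z:ray(C,(x/3.2+190-.35,y/3.2+140-.35),z)[0,:2]
y=np.radians(73.8);Y=np.array([np.cos(y),np.sin(y)]);X=np.array([Y[1],-Y[0]])
sp=f(537,260,.065);p1=f(690,195,.1);p2=f(662,382,.1);b=f(189,225.5,.114)
print("sp",sp,"hole",f(538,262,.069),"posts",p1,p2,"from posts",(p1+p2)/2-.044*Y,np.linalg.norm(p1-p2),np.degrees(np.arctan2(*(p2-p1)[::-1])))
print("bob",b,"rel",(b-sp)@X,(b-sp)@Y)
print("deckback",(f(38,440,.07)-sp)@Y,(f(38,440,.07)-sp)@X,(f(405,45,.07)-sp)@Y,(f(405,45,.07)-sp)@X)
```

```text
sp [0.60773981 0.15273349] hole [0.60715095 0.15230679] posts [0.58381448 0.20544537] [0.65480867 0.18422717] from posts [0.60703597 0.15258334] 0.07409715545429414 -16.639950622451583
bob [0.54587353 0.02823637] rel -0.024676205405081093 -0.13681393790039656
deckback -0.20460368100094298 0.08474369021018119 -0.05949950692597658 -0.08544669635762739
```

>>> {"fn": "step_arm", "kwargs": {"increments": "-1.1 -1.8 2 0 0 0.037;-1 -1.8 3 0 0 0;0 0 3 0 0 0;0 0 3 0 0 0;0 0 0.5 0 0 0"}}

```text
time: 2.15
tool_pos: [0.5419, 0.0321, 0.1284]
ee_rot: [-3.14, -0.008, 2.858]
wrist_force: [-0.8, -0.2, -0.3]
width: 0.0003
```

Run:
```python
from h import *
o=get_obs();im=snapshot("wrist");C=cam("wrist",o);print(o["tool_pos"],o["ee_rot"])
m=mask(im,(18,100,20),(36,255,255))
k=max(cv2.findContours(m,cv2.RETR_EXTERNAL,cv2.CHAIN_APPROX_NONE)[0],key=len)
e=ray(C,k[:,0],.114)[:,:2]
cv2.imwrite("pics/w2.png",im[:,:,::-1])
# tip projected at bobbin top height vs pic
print(proj(C,np.r_[o["tool_pos"][:2],.114]),proj(C,o["tool_pos"]))
```

```text
[0.54187324 0.03209637 0.12844079] [-3.14014135 -0.0082831   2.85813949]
[[281.65551899 228.31230207]] [[281.71653253 234.9840857 ]]
```

View pics/w2.png

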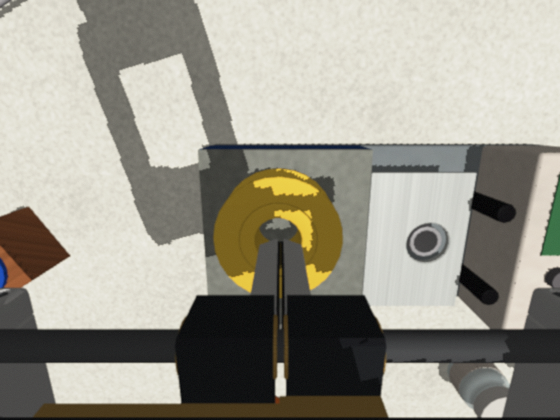

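The view shows the fingertips just short of the bore. The bobbin circle centre is at (278,233) and the TCP axis at that height is at (282,228). The offset matches my estimate and should close as the arm settles.

>>> {"fn": "step_arm", "kwargs": {"increments": "0 0 0 0 0 0;0 0 0.5 0 0 0;0 0 0 0 0 0"}}

```text
time: 2.5
tool_pos: [0.5462, 0.0311, 0.1289]
ee_rot: [3.141, 0.002, 2.857]
wrist_force: [0.1, 0.2, 0.4]
width: -0.0
```

>>> {"fn": "step_arm", "kwargs": {"increments": "-0.05 -0.28 0 0 0 0;0 0 0.8 0 0 0;0 0 0.8 0 0 0;0 0 0.8 0 0 0;0 0 0 0 0 0"}}

```text
time: 3.0
tool_pos: [0.5439, 0.028, 0.1014]
ee_rot: [-3.141, -0.004, 2.857]
wrist_force: [0.5, -0.1, 1.3]
width: 0.0004
```

>>> {"fn": "step_arm", "kwargs": {"increments": "0 0 0.7 0 0 0;0 0 0.7 0 0 0;-0.7 0 0 0 0 0;-1 0 0 0 0 0;-1 0 0 0 0 0"}}

```text
time: 3.5
tool_pos: [0.5724, 0.0201, 0.0901]
ee_rot: [3.141, 0.001, 2.857]
wrist_force: [-0.0, -1.0, 0.8]
width: 0.0
```

>>> {"fn": "step_arm", "kwargs": {"increments": "0 1 0 0 0 0;0 1.5 0 0 0 0;0 1.5 0 0 0 0;0 1.5 0 0 0 0;0 0 0 0 0 0"}}

```text
time: 4.0
tool_pos: [0.5868, 0.0759, 0.0896]
ee_rot: [3.141, -0.0, 2.86]
wrist_force: [0.8, 0.2, 0.1]
width: 0.0005
```

```bash
cat > w.py <<'E'
from h import *
SP=np.array([.6075,.1526]);y=np.radians(73.6);Y=np.array([np.cos(y),np.sin(y)]);X=np.array([Y[1],-Y[0]])
def wf(p): d=np.asarray(p)[:2]-SP; return (np.array([d@X,d@Y])*1000).round(1)
def bob(z=.114):
    C=cam("top");im=snapshot("top")
    return [wf(ray(C,(s[0]+s[2]/2-.5,s[1]+s[3]/2-.5),z)[0]) for c,s in blobs(mask(im,(18,80,20),(36,255,255)),300)]
def st():
    o=get_obs();print("t",o["time"],"winder mm",wf(o["tool_pos"]),"z",o["tool_pos"][2].round(4),"F",o["wrist_force"].round(1),"rot",o["ee_rot"].round(3),"w",o["width"].round(4));return o
E
python3 -c "
from w import *
st();print(bob())"
```

```text
Traceback (most recent call last):
  File "w.py", line 8, in st
    o=get_obs();print("t",o["time"],"winder mm",wf(o["tool_pos"]),"z",o["tool_pos"][2].round(4),"F",o["wrist_force"].round(1),"rot",o["ee_rot"].round(3),"w",o["width"].round(4));return o
                                                                                                                                                             ^^^^^^^^^^^^^^^^
AttributeError: 'float' object has no attribute 'round'
```

>>> {"fn": "step_arm", "kwargs": {"increments": "0.1 1.5 0 0 0 0;0 1.5 0 0 0 0;0 1.5 0 0 0 0;0 1.5 0 0 0 0;0 1 0 0 0 0"}}

```text
time: 4.5
tool_pos: [0.6057, 0.1423, 0.0896]
ee_rot: [3.141, -0.0, 2.858]
wrist_force: [-0.3, -0.7, 0.3]
width: 0.0006
```

```bash
sed -i 's/o\["width"\].round(4)/round(float(o["width"]),4)/' w.py; python3 -c "
from w import *
st();print(bob())"
```

```text
t 4.5 winder mm [  1.1 -10.4] z 0.0896 F [-0.3 -0.7  0.3] rot [ 3.141 -0.     2.858] w 0.0006
[array([-50.9, 219.2]), array([ -22.9, -138.2])]
```

```bash
python3 -c "
from w import *
im=snapshot('scene');cv2.imwrite('pics/s2.png',cv2.resize(im[130:300,200:440,::-1],None,fx=3,fy=3));st();print(bob())"
```

```text
t 4.6 winder mm [  1.  -10.5] z 0.0895 F [-0.5 -0.2  0.1] rot [ 3.141 -0.     2.859] w 0.0006
[array([-50.9, 219.2]), array([ -22.9, -138.2])]
```

View pics/s2.png

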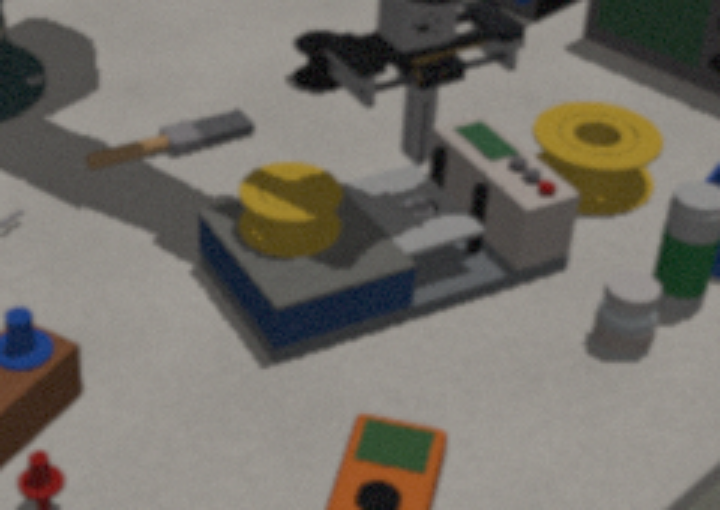

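```bash
python3 -c "
from w import *
o=get_obs();C=cam('scene');p=o['tool_pos']
print(((proj(C,p)-(200,130))*3).round(0), 'spindle',((proj(C,[*SP,.065])-(200,130))*3).round(0))
for z in(.1,.114,.12,.13,.14):print(z,((proj(C,[*p[:2],z])-(200,130))*3).round(0))
b=SP+X*-.0247+Y*-.1368
print('bobtop',((proj(C,[*b,.114])-(200,130))*3).round(0))
print('posttop',((proj(C,[*(SP+X*.037+Y*.044),.1])-(200,130))*3).round(0))
"
```

```text
[[411. 186.]] spindle [[418. 203.]]
0.1 [[411. 177.]]
0.114 [[412. 165.]]
0.12 [[413. 160.]]
0.13 [[414. 151.]]
0.14 [[415. 143.]]
bobtop [[286. 183.]]
posttop [[479. 182.]]
```

The scene view shows the bobbin unmoved, with the fingertips at crop (418,160). That is about 28 mm higher than the reported TCP, so the closed fingers end short of it and passed above the bobbin. I'll go back and insert deeper, checking the force.

>>> {"fn": "step_arm", "kwargs": {"increments": "0.5 -3 -1 0 0 0;0.5 -3 0 0 0 0;0.5 -3 0 0 0 0;0.5 -3 0 0 0 0;0.5 -0.7 0 0 0 0"}}

```text
time: 5.15
tool_pos: [0.5446, 0.0228, 0.0999]
ee_rot: [-3.14, 0.0, 2.853]
wrist_force: [-0.5, -0.0, 0.2]
width: 0.0003
```

>>> {"fn": "step_arm", "kwargs": {"increments": "0 0 0 0 0 0;0 0 0 0 0 0"}}

```text
time: 5.35
tool_pos: [0.5459, 0.0263, 0.0999]
ee_rot: [3.141, 0.0, 2.857]
wrist_force: [-0.6, 0.4, 0.9]
width: 0.0003
```

```bash
python3 -c "
from w import *
st();im=snapshot('wrist');cv2.imwrite('pics/w3.png',cv2.resize(im[130:330,170:400,::-1],None,fx=3,fy=3));
C=cam('wrist');o=get_obs();p=o['tool_pos'];print(((proj(C,[*p[:2],.114])-(170,130))*3).round(0))
im=snapshot('scene');cv2.imwrite('pics/s3.png',cv2.resize(im[130:300,200:440,::-1],None,fx=3,fy=3))"
```

```text
t 5.35 winder mm [ -23.4 -138.6] z 0.0999 F [-0.6  0.4  0.9] rot [3.141 0.    2.857] w 0.0003
[[335. 338.]]
```

View pics/w3.png

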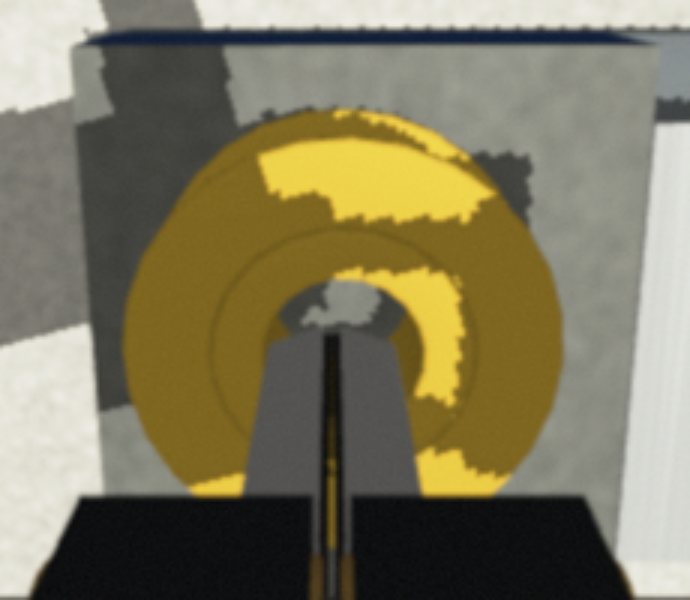

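The wrist crop shows the bore at about x=265–425 with its upper edge at row 280, the top flange at 123–563 with its upper edge at row 138, and the finger tips at columns 265–395, row 338.

```bash
python3 -c "
from w import *
C=cam('wrist');f=lambda x,y,z=.114:ray(C,(x/3+170-.33,y/3+130-.33),z)[0]
for q in((343,138),(123,345),(563,345),(345,280),(265,345),(425,345)):print(q,wf(f(*q)))
o=get_obs();R=Ro.from_euler('xyz',o['ee_rot']).as_matrix()
for dz in(0,.01,.02,.03,.04):
  print(dz,[((proj(C,o['tool_pos']+R@np.array([x,yy,-dz]))[0]-(170,130))*3).round(0).tolist() for x,yy in((.008,-.0125),(.008,.0125))])
"
```

```text
(343, 138) [ -68.6 -136.9]
(123, 345) [ -21.8 -185.8]
(563, 345) [-22.  -87.6]
(345, 280) [ -37.2 -136.3]
(265, 345) [ -21.9 -154.1]
(425, 345) [ -21.9 -118.4]
0 [[282.0, 283.0], [388.0, 283.0]]
0.01 [[280.0, 297.0], [391.0, 297.0]]
0.02 [[277.0, 313.0], [394.0, 313.0]]
0.03 [[275.0, 331.0], [397.0, 331.0]]
0.04 [[272.0, 350.0], [400.0, 350.0]]
```

>>> {"fn": "step_arm", "kwargs": {"increments": "-0.3 0.2 0.5 0 0 0;0 0 0.8 0 0 0;0 0 0.8 0 0 0;0 0 0.8 0 0 0;0 0 0 0 0 0"}}

```text
time: 5.95
tool_pos: [0.5481, 0.0271, 0.0686]
ee_rot: [-3.141, -0.003, 2.857]
wrist_force: [-0.9, 0.8, 0.4]
width: 0.0004
```

>>> {"fn": "step_arm", "kwargs": {"increments": "0 0 0.8 0 0 0;0 0 0.7 0 0 0;0 0 0 0 0 0"}}

```text
time: 6.25
tool_pos: [0.5483, 0.0268, 0.0543]
ee_rot: [-3.141, -0.002, 2.857]
wrist_force: [1.2, 0.2, -0.4]
width: 0.0007
```

```bash
python3 -c "
from w import *
st();print(bob())"
```

```text
t 6.25 winder mm [ -21.2 -137.4] z 0.0543 F [ 1.2  0.2 -0.4] rot [-3.141e+00 -2.000e-03  2.857e+00] w 0.0007
[array([-50.9, 219.2]), array([ -53.1, -135.8])]
```

>>> {"fn": "step_arm", "kwargs": {"increments": "-0.5 0 0 0 0 0;-0.9 0 0 0 0 0;-0.9 0 0 0 0 0;0 0 0 0 0 0;0 0 0 0 0 0"}}

```text
time: 6.8
tool_pos: [0.5717, 0.0202, 0.0557]
ee_rot: [3.141, 0.0, 2.856]
wrist_force: [-0.6, -0.0, -0.8]
width: 0.0005
```

>>> {"fn": "step_arm", "kwargs": {"increments": "0 1 0 0 0 0;0 1.5 0 0 0 0;0 1.5 0 0 0 0;0 1.5 0 0 0 0;0 0 0 0 0 0"}}

```text
time: 7.3
tool_pos: [0.5871, 0.076, 0.0557]
ee_rot: [3.14, 0.0, 2.86]
wrist_force: [-0.4, 0.5, 0.1]
width: 0.0004
```

```bash
python3 -c "
from w import *
st();im=snapshot('wrist');C=cam('wrist');cv2.imwrite('pics/w4.png',cv2.resize(im[90:340,130:450,::-1],None,fx=2.5,fy=2.4))"
```

```text
t 7.3 winder mm [  2.  -79.2] z 0.0557 F [-0.4  0.5  0.1] rot [3.14 0.   2.86] w 0.0004
```

View pics/w4.png

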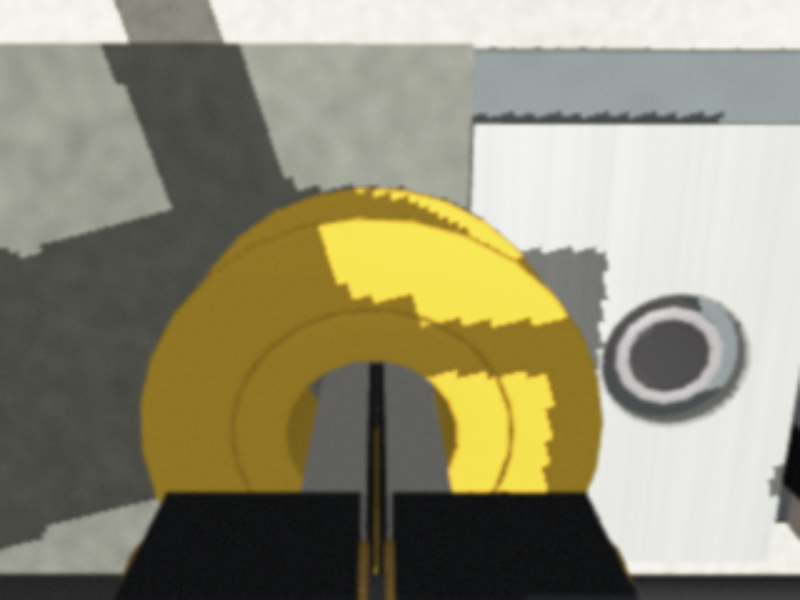

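The bobbin is now moving with the fingers, which are inside the bore. The spindle ring is at crop (668,354), the top flange spans 141–603, and its upper edge is at row 218.

```bash
python3 -c "
from w import *
C=cam('wrist');f=lambda x,y,z:ray(C,(x/2.5+130-.3,y/2.4+90-.3),z)[0]
print('sp',f(668,354,.065),wf(f(668,354,.065)),'hole',wf(f(676,357,.069)))
for q in((372,218),(141,425),(603,425),(372,362),(288,430),(457,430)):print(q,wf(f(*q,.114)))
"
```

```text
sp [0.60688944 0.15078573 0.065     ] [-0.1 -1.9] hole [-0.7 -1.3]
(372, 218) [-48.6 -82.5]
(141, 425) [  -1.9 -131.5]
(603, 425) [ -2.2 -33.3]
(372, 362) [-17.  -82.4]
(288, 430) [  -0.8 -100.3]
(457, 430) [ -0.9 -64.3]
```

>>> {"fn": "step_arm", "kwargs": {"increments": "0 1.2 0 0 0 0;0 1.5 0 0 0 0;0 1.5 0 0 0 0;0 1.5 0 0 0 0;0 1 0 0 0 0"}}

```text
time: 7.85
tool_pos: [0.6057, 0.1392, 0.0556]
ee_rot: [3.141, -0.0, 2.858]
wrist_force: [-0.4, -0.4, 0.4]
width: 0.0003
```

>>> {"fn": "step_arm", "kwargs": {"increments": "0 0.5 0 0 0 0;0 0.3 0 0 0 0;0 0.2 0 0 0 0;0 0.2 0 0 0 0;0 0 0 0 0 0"}}

```text
time: 8.35
tool_pos: [0.6089, 0.1489, 0.0558]
ee_rot: [3.141, 0.0, 2.856]
wrist_force: [0.2, -0.7, 0.3]
width: 0.0004
```

```bash
python3 -c "
from w import *
st();im=snapshot('wrist');cv2.imwrite('pics/w5.png',cv2.resize(im[90:340,130:450,::-1],None,fx=2.5,fy=2.4))"
```

```text
t 8.35 winder mm [ 2.3 -3.1] z 0.0558 F [ 0.2 -0.7  0.3] rot [3.141 0.    2.856] w 0.0004
```

>>> {"fn": "step_arm", "kwargs": {"increments": "0 0.2 0 0 0 0;0 0.2 0 0 0 0;0 0 0 0 0 0"}}

```text
time: 8.7
tool_pos: [0.6101, 0.1529, 0.0558]
ee_rot: [3.141, 0.0, 2.857]
wrist_force: [-0.3, -0.7, 1.5]
width: 0.0006
```

>>> {"fn": "step_arm", "kwargs": {"increments": "0 0.2 0 0 0 0;0 0 0 0 0 0"}}

```text
time: 8.9
tool_pos: [0.6106, 0.1549, 0.0558]
ee_rot: [3.141, 0.0, 2.857]
wrist_force: [-0.6, -0.3, 1.0]
width: 0.0004
```

>>> {"fn": "step_arm", "kwargs": {"increments": "0 0.1 0 0 0 0;0 0 0 0 0 0"}}

```text
time: 9.1
tool_pos: [0.6107, 0.1558, 0.0557]
ee_rot: [3.141, -0.0, 2.857]
wrist_force: [0.2, -0.3, -0.5]
width: 0.0004
```

```bash
python3 -c "
from w import *
st();im=snapshot('wrist');cv2.imwrite('pics/w6.png',cv2.resize(im[90:340,130:450,::-1],None,fx=2.5,fy=2.4))"
```

```text
t 9.1 winder mm [2.2 4. ] z 0.0557 F [ 0.2 -0.3 -0.5] rot [ 3.141 -0.     2.857] w 0.0004
```

View pics/w6.png

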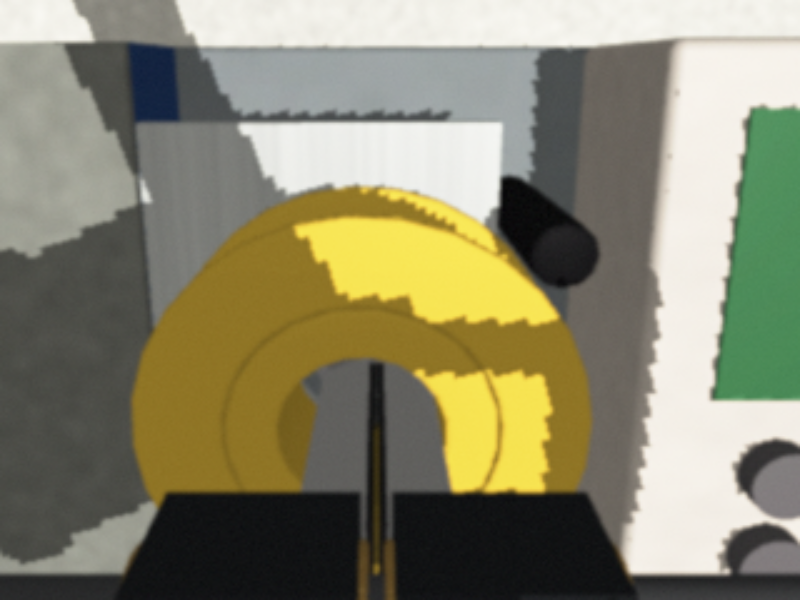

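The wrist view shows the -x post (top at crop (565,255)) close to the flange. The bore spans 279–443 with the finger on its +y side, so the bobbin is at or near contact with the posts.

```bash
python3 -c "
from w import *
C=cam('wrist');f=lambda x,y,z:ray(C,(x/2.5+130-.3,y/2.4+90-.3),z)[0]
print('post',wf(f(566,253,.1)))
for q in((362,216),(132,415),(592,415),(361,358),(279,430),(443,430)):print(q,wf(f(*q,.114)))
"
```

```text
post [-37.8  44.1]
(362, 216) [-48.9   0.1]
(132, 415) [ -4.4 -48.8]
(592, 415) [-4.4 48.6]
(361, 358) [-17.9  -0.3]
(279, 430) [ -0.8 -17.8]
(443, 430) [-0.8 17.1]
```

>>> {"fn": "step_arm", "kwargs": {"increments": "0 0.1 0 0 0 0;0 0.1 0 0 0 0;0 0 0 0 0 0"}}

```text
time: 9.45
tool_pos: [0.6112, 0.1574, 0.0561]
ee_rot: [-3.141, -0.0, 2.857]
wrist_force: [-1.5, -2.8, 2.6]
width: 0.0006
```

>>> {"fn": "step_arm", "kwargs": {"increments": "0 0.1 0 0 0 0;0 0.1 0 0 0 0;0 0 0 0 0 0"}}

```text
time: 9.75
tool_pos: [0.6118, 0.1592, 0.0564]
ee_rot: [-3.141, 0.0, 2.857]
wrist_force: [-3.6, -3.4, 6.3]
width: 0.0002
```

>>> {"fn": "step_arm", "kwargs": {"increments": "0.15 0 0 0 0 0;0.1 0 0 0 0 0;0 0 0 0 0 0"}}

```text
time: 10.05
tool_pos: [0.6113, 0.1598, 0.0565]
ee_rot: [3.141, 0.004, 2.856]
wrist_force: [2.2, -3.9, 3.8]
width: 0.0007
```

>>> {"fn": "step_arm", "kwargs": {"increments": "0 0.1 0 0 0 0;0 0.1 0 0 0 0;0 0 0 0 0 0"}}

```text
time: 10.35
tool_pos: [0.6118, 0.1615, 0.0571]
ee_rot: [3.141, 0.004, 2.856]
wrist_force: [0.9, -5.0, 6.1]
width: 0.0006
```

```bash
cat >> w.py <<'E'
def wbob(name):
    o=st();im=snapshot('wrist');C=cam('wrist',o);cv2.imwrite(f'pics/{name}.png',im[:,:,::-1])
    m=mask(im,(18,100,20),(36,255,255));m[:,450:]=0
    k=max(cv2.findContours(m,cv2.RETR_EXTERNAL,cv2.CHAIN_APPROX_NONE)[0],key=len)[:,0]
    return C,im,k
E
python3 -c "
from w import *
C,im,k=wbob('w7');lo,hi=k[k[:,0].argmin()],k[k[:,0].argmax()]
a,b=wf(ray(C,lo,.114)[0]),wf(ray(C,hi,.114)[0]);print(lo,hi,a,b,(a+b)/2)"
```

```text
t 10.35 winder mm [1.6 9.7] z 0.0571 F [ 0.9 -5.   6.1] rot [3.141 0.004 2.856] w 0.0006
[ 34 415] [387 417] [ 100.  -145.4] [101.6  75.6] [100.8 -34.9]
```

The force is growing with an upward component, so the push above the bottom flange is starting to tip the bobbin over the posts. I'll back off and let it settle.

>>> {"fn": "step_arm", "kwargs": {"increments": "0 -0.2 0 0 0 0;0 -0.3 0 0 0 0;0 -0.3 0 0 0 0;0 -0.2 0 0 0 0;0 0 0 0 0 0"}}

```text
time: 10.9
tool_pos: [0.6058, 0.1531, 0.0544]
ee_rot: [3.141, -0.004, 2.857]
wrist_force: [1.0, -0.5, -0.1]
width: 0.0004
```

```bash
python3 -c "
from w import *
st();im=snapshot('wrist');a=cv2.resize(im[130:330,160:420,::-1],None,fx=3,fy=3)
b=snapshot('scene')[150:240,270:420,::-1];b=cv2.resize(b,None,fx=2,fy=2)
a[:180,:300]=b;cv2.imwrite('pics/w8.png',a)"
```

```text
t 10.9 winder mm [-1.8  0. ] z 0.0544 F [ 1.  -0.5 -0.1] rot [ 3.141 -0.004  2.857] w 0.0004
```

View pics/w8.png

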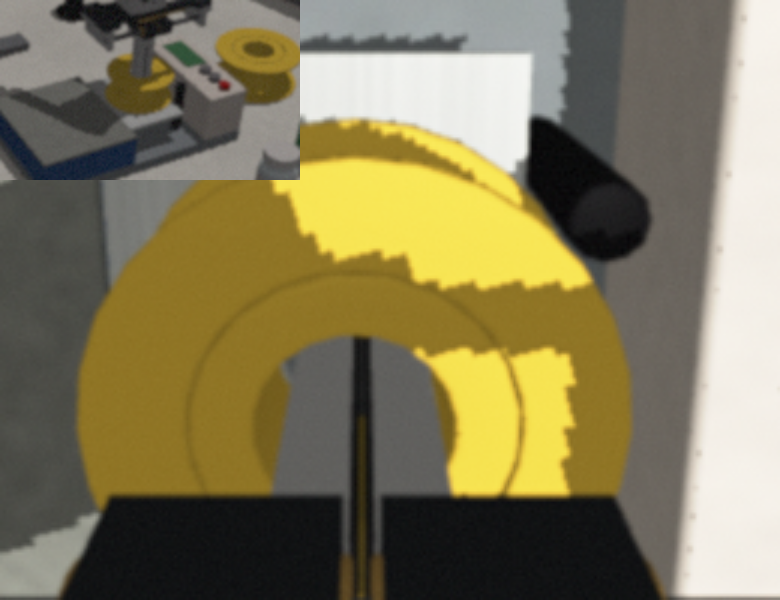

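The bobbin is flat again, with its flange edge close to the -x post (top at (607,222)). The bore centre is at column ~354 and the fingers at ~362.

```bash
python3 -c "
from w import *
C=cam('wrist');f=lambda x,y,z:ray(C,(x/3+160-.33,y/3+130-.33),z)[0]
print('post',wf(f(608,222,.1)))
for q in((355,157),(78,405),(632,405),(354,335),(254,430),(455,430)):print(q,wf(f(*q,.114)))
"
```

```text
post [-36.6  43.8]
(355, 157) [-51.3  -2. ]
(78, 405) [ -6.9 -50.8]
(632, 405) [-7.  46.7]
(354, 335) [-20.2  -2.2]
(254, 430) [ -2.1 -20. ]
(455, 430) [-2.1 15.7]
```

>>> {"fn": "step_arm", "kwargs": {"increments": "-0.2 -0.1 0.5 0 0 0;0 0 0.5 0 0 0;0 0 0 0 0 0;0 0.2 0 0 0 0;0 0 0 0 0 0"}}

```text
time: 11.5
tool_pos: [0.6093, 0.1532, 0.0455]
ee_rot: [-3.142, -0.001, 2.857]
wrist_force: [0.1, -0.6, 0.4]
width: 0.0005
```

>>> {"fn": "step_arm", "kwargs": {"increments": "0 0.15 0 0 0 0;0 0.15 0 0 0 0;0 0 0 0 0 0"}}

```text
time: 11.8
tool_pos: [0.6104, 0.1559, 0.0459]
ee_rot: [-3.141, 0.0, 2.857]
wrist_force: [-0.8, -1.2, -0.1]
width: 0.0006
```

```bash
python3 -c "
from w import *
st()"
```

```text
t 11.8 winder mm [1.9 3.9] z 0.0459 F [-0.8 -1.2 -0.1] rot [-3.141  0.     2.857] w 0.0006
```

>>> {"fn": "step_arm", "kwargs": {"increments": "0.1 0.1 0 0 0 0;0 0.1 0 0 0 0;0 0 0 0 0 0"}}

```text
time: 12.1
tool_pos: [0.6105, 0.1571, 0.0464]
ee_rot: [-3.141, 0.002, 2.856]
wrist_force: [0.8, -4.4, 1.6]
width: 0.0004
```

>>> {"fn": "step_arm", "kwargs": {"increments": "0 0.1 0 0 0 0;0 0 0 0 0 0"}}

```text
time: 12.3
tool_pos: [0.6106, 0.1577, 0.0466]
ee_rot: [-3.14, 0.002, 2.856]
wrist_force: [-0.5, -4.7, 4.5]
width: 0.0004
```

```bash
python3 -c "
from w import *
st()"
```

```text
t 12.3 winder mm [1.6 5.8] z 0.0466 F [-0.5 -4.7  4.5] rot [-3.140e+00  2.000e-03  2.856e+00] w 0.0004
```

>>> {"fn": "step_arm", "kwargs": {"increments": "0 -0.2 0 0 0 0;0 -0.2 0 0 0 0;0 0 0 0 0 0;0 0 -0.3 0 0 0;0 0 -0.7 0 0 0"}}

```text
time: 12.8
tool_pos: [0.6078, 0.1555, 0.0546]
ee_rot: [-3.141, -0.003, 2.857]
wrist_force: [-0.2, -1.1, -0.9]
width: 0.0007
```

>>> {"fn": "step_arm", "kwargs": {"increments": "0 0 -1.5 0 0 0;0 0 -2 0 0 0;0 0 -2 0 0 0;0 0 -2 0 0 0;0 0 0 0 0 0", "claw": 0}}

```text
time: 13.3
tool_pos: [0.6115, 0.1562, 0.1363]
ee_rot: [3.137, 0.008, 2.857]
wrist_force: [0.2, -0.2, 0.3]
width: 0.037
```

```bash
python3 -c "
from w import *
o=st();print(bob())
im=snapshot('wrist');C=cam('wrist',o);cv2.imwrite('pics/w9.png',im[:,:,::-1])
m=mask(im,(18,100,20),(36,255,255))
n,l,s,c=cv2.connectedComponentsWithStats(m)
for i in range(1,n):
  if s[i,4]>800: print(c[i].round(),s[i])
"
```

```text
t 13.3 winder mm [2.8 4.6] z 0.1363 F [ 0.2 -0.2  0.3] rot [3.137 0.008 2.857] w 0.037
[array([-53.6, 229.3])]
[510. 160.] [  446    83   114   153 13818]
[275. 214.] [  210   152   129   128 11093]
[321. 409.] [ 128  395  354   23 5632]
```

```bash
cat >> w.py <<'E'
from scipy.optimize import least_squares
def fitbob(z=.114,name='wx',verbose=1):
    o=st();im=snapshot('wrist');C=cam('wrist',o);cv2.imwrite(f'pics/{name}.png',im[:,:,::-1])
    m=mask(im,(18,100,20),(36,255,255));m[:,430:]=0;m[330:]=0
    k=max(cv2.findContours(m,cv2.RETR_EXTERNAL,cv2.CHAIN_APPROX_NONE)[0],key=len)[:,0]
    x,y_,w,h=cv2.boundingRect(k);k=k[(k[:,1]>y_+.45*h)&((k[:,0]<x+.3*w)|(k[:,0]>x+.7*w))]
    P=np.array([wf(p) for p in ray(C,k,z)])
    r=least_squares(lambda q:np.hypot(*(P-q[:2]).T)-q[2],[P[:,0].mean(),P[:,1].mean(),50],loss='soft_l1')
    print('bob',r.x.round(1),'res',np.abs(r.fun).mean().round(2),len(P));return C,im
E
python3 -c "
from w import *
C,im=fitbob(.113)"
```

```text
t 13.4 winder mm [1.  3.5] z 0.1318 F [-0.1 -0.7 -1.3] rot [3.140e+00 2.000e-03 2.857e+00] w 0.0447
bob [-7.7 -1.3 49. ] res 4.47 192
```

>>> {"fn": "step_arm", "kwargs": {"increments": "0 0 0 0 0 0;0 0 0 0 0 0", "claw": 0}}

```text
time: 13.65
tool_pos: [0.6083, 0.1551, 0.1292]
ee_rot: [-3.141, -0.002, 2.857]
wrist_force: [-0.8, 1.2, -0.1]
width: 0.047
```

```bash
python3 -c "
from w import *
C,im=fitbob(.113,'w10')"
```

```text
t 13.65 winder mm [0.  2.6] z 0.1292 F [-0.8  1.2 -0.1] rot [-3.141e+00 -2.000e-03  2.857e+00] w 0.047
bob [-7.1 -1.4 48.9] res 4.63 193
```

```bash
python3 -c "
from w import *
o=get_obs();C=cam('wrist',o);im=cv2.imread('pics/w10.png')[:,:,::-1].copy()
m=mask(im,(18,100,20),(36,255,255));m[:,430:]=0;m[330:]=0
k=max(cv2.findContours(m,cv2.RETR_EXTERNAL,cv2.CHAIN_APPROX_NONE)[0],key=len)[:,0]
r=k[:,1].min();t=k[k[:,1]==r].mean(0);print('bottom flange top',t,wf(ray(C,t,.073)[0]), 'bbox',cv2.boundingRect(k))
x0,x1=k[:,0].min(),k[:,0].max();
for xx in(x0,x1): q=k[k[:,0]==xx].mean(0);print(q,wf(ray(C,q,.113)[0]))
# look down bore: spindle ring visible?
g=cv2.cvtColor(im,cv2.COLOR_RGB2GRAY);print(m[185:262:4,274-36:274+40:3]//255)
"
```

```text
bottom flange top [274.5 155. ] [-50.1  -3.3] bbox (211, 155, 131, 130)
[211.  221.5] [ -4.5 -50.9]
[341.  223.5] [-3.  47.7]
[[1 1 1 1 1 1 1 1 1 1 1 1 1 1 1 1 1 1 1 1 1 1 1 1 1 1]
 [1 1 1 1 1 1 1 1 1 1 1 1 1 1 1 1 1 1 1 1 1 1 1 1 1 1]
 [1 1 1 1 1 1 1 1 1 1 1 1 1 1 1 1 1 1 1 1 1 1 1 1 1 1]
 [1 1 1 1 1 1 1 1 1 1 1 1 1 1 1 1 1 1 1 1 1 1 1 1 1 1]
 [1 1 1 1 1 1 1 1 1 1 1 1 1 1 1 1 1 1 1 1 1 1 1 1 1 1]
 [1 1 1 1 1 1 1 1 1 1 1 0 0 0 0 0 1 1 1 1 1 1 1 1 1 1]
 [1 1 1 1 1 1 1 1 0 0 0 0 0 0 0 0 0 0 1 1 1 1 1 1 1 1]
 [1 1 1 1 1 1 1 0 0 0 0 0 0 0 0 0 0 0 0 0 1 1 1 1 1 1]
 [1 1 1 1 1 1 1 0 0 0 0 0 0 0 0 0 0 0 0 0 1 1 1 1 1 1]
 [1 1 1 1 1 1 1 1 0 0 0 0 0 0 0 0 0 0 0 1 1 1 1 1 1 1]
 [1 1 1 1 1 1 1 1 1 0 0 0 0 0 0 0 0 0 1 1 1 1 1 1 1 1]
 [1 1 1 1 1 1 1 1 1 1 1 0 0 0 0 0 1 1 1 1 1 1 1 1 1 1]
 [1 1 1 1 1 1 1 1 1 1 1 1 1 1 1 1 1 1 1 1 1 1 1 1 1 1]
 [1 1 1 1 1 1 1 1 1 1 1 1 1 1 1 1 1 1 1 1 1 1 1 1 1 1]
 [0 1 1 1 1 1 1 1 1 1 1 1 1 1 1 1 1 1 1 1 1 1 1 1 1 1]
 [0 1 1 1 1 1 1 1 1 1 1 1 1 1 1 1 1 1 1 1 1 1 1 1 1 1]
 [0 1 1 1 1 1 1 1 1 1 1 1 1 1 1 1 1 1 1 1 1 1 1 1 1 1]
 [0 1 1 1 1 1 1 1 1 1 1 1 1 1 1 1 1 1 1 1 1 1 1 1 1 1]
 [0 1 1 1 1 1 1 1 1 1 1 1 1 1 1 1 1 1 1 1 1 1 1 1 1 1]
 [0 1 1 1 1 1 1 1 1 1 1 1 1 1 1 1 1 1 1 1 1 1 1 1 1 1]]
```

>>> {"fn": "step_arm", "kwargs": {"increments": "0 -0.35 0.5 0 0 0;0 0 0.8 0 0 0;0 0 0.8 0 0 0;0 0 0.5 0 0 0;0 0 0 0 0 0"}}

```text
time: 14.2
tool_pos: [0.6072, 0.1517, 0.1029]
ee_rot: [-3.14, -0.003, 2.857]
wrist_force: [-0.3, 0.2, 0.0]
width: 0.047
```

>>> {"fn": "step_arm", "kwargs": {"increments": "0 0 0.5 0 0 0;0 0 0.5 0 0 0;0 0 0 0 0 0"}}

```text
time: 14.5
tool_pos: [0.6076, 0.1518, 0.0937]
ee_rot: [-3.141, -0.001, 2.857]
wrist_force: [-0.2, 0.2, 0.7]
width: 0.0468
```

>>> {"fn": "step_arm", "kwargs": {"increments": "0 0 0.4 0 0 0;0 0 0.3 0 0 0;0 0 0 0 0 0"}}

```text
time: 14.8
tool_pos: [0.6077, 0.1517, 0.087]
ee_rot: [-3.141, -0.001, 2.857]
wrist_force: [0.7, -0.1, -0.3]
width: 0.0472
```

>>> {"fn": "step_arm", "kwargs": {"increments": "0 0 0.4 0 0 0;0 0 0.3 0 0 0;0 0 0 0 0 0"}}

```text
time: 15.1
tool_pos: [0.6079, 0.1518, 0.0802]
ee_rot: [-3.141, -0.0, 2.857]
wrist_force: [-0.4, -0.3, -0.3]
width: 0.0474
```

>>> {"fn": "step_arm", "kwargs": {"increments": "0 0 0.3 0 0 0;0 0 0.3 0 0 0;0 0 0 0 0 0"}}

```text
time: 15.4
tool_pos: [0.6082, 0.1518, 0.0748]
ee_rot: [3.141, 0.0, 2.857]
wrist_force: [-0.3, 0.7, 2.8]
width: 0.0469
```

>>> {"fn": "step_arm", "kwargs": {"increments": "0 0 0.3 0 0 0;0 0 0.3 0 0 0;0 0 0 0 0 0"}}

```text
time: 15.7
tool_pos: [0.6082, 0.1518, 0.0682]
ee_rot: [3.141, 0.0, 2.857]
wrist_force: [1.1, -0.1, 2.8]
width: 0.047
```

```bash
python3 -c "
from w import *
o=st();im=snapshot('wrist');C=cam('wrist',o);cv2.imwrite('pics/w11.png',im[:,:,::-1])
m=mask(im,(18,100,20),(36,255,255));m[:,430:]=0;m[330:]=0
k=max(cv2.findContours(m,cv2.RETR_EXTERNAL,cv2.CHAIN_APPROX_NONE)[0],key=len)[:,0]
for xx in(k[:,0].min(),k[:,0].max()): q=k[k[:,0]==xx].mean(0);print(q,[wf(ray(C,q,z)[0]).tolist() for z in(.113,.105,.095)])
"
```

```text
t 15.7 winder mm [ 0.9 -0.5] z 0.0682 F [ 1.1 -0.1  2.8] rot [3.141 0.    2.857] w 0.047
[200.  245.5] [[-9.8, -47.1], [-6.5, -49.3], [-2.3, -52.0]]
[361.  246.5] [[-9.2, 44.2], [-5.9, 46.4], [-1.6, 49.1]]
```

>>> {"fn": "step_arm", "kwargs": {"increments": "0 0 0.4 0 0 0;0 0 0.4 0 0 0;0 0 0.4 0 0 0;0 0 0.3 0 0 0;0 0 0 0 0 0"}}

```text
time: 16.25
tool_pos: [0.6081, 0.1518, 0.0527]
ee_rot: [3.142, -0.0, 2.857]
wrist_force: [0.9, -0.7, 1.1]
width: 0.0468
```

>>> {"fn": "step_arm", "kwargs": {"increments": "0 0 0.3 0 0 0;0 0 0.2 0 0 0;0 0 0.1 0 0 0;0 0 0 0 0 0"}}

```text
time: 16.65
tool_pos: [0.6081, 0.1519, 0.0474]
ee_rot: [3.141, -0.0, 2.857]
wrist_force: [-0.5, -0.1, 2.0]
width: 0.0469
```

>>> {"fn": "step_arm", "kwargs": {"increments": "0 0 0.1 0 0 0;0 0 0.1 0 0 0;0 0 0 0 0 0"}}

```text
time: 16.95
tool_pos: [0.6081, 0.1518, 0.0456]
ee_rot: [3.141, 0.0, 2.857]
wrist_force: [-0.1, -0.9, 3.0]
width: 0.047
```

>>> {"fn": "step_arm", "kwargs": {"increments": "0 0 0.15 0 0 0;0 0 0.15 0 0 0;0 0 0 0 0 0"}}

```text
time: 17.25
tool_pos: [0.6081, 0.1518, 0.0425]
ee_rot: [3.142, 0.0, 2.857]
wrist_force: [-0.2, -0.3, 3.6]
width: 0.0472
```

>>> {"fn": "step_arm", "kwargs": {"increments": "0 0 0.15 0 0 0;0 0 0.1 0 0 0;0 0 0 0 0 0"}}

```text
time: 17.55
tool_pos: [0.6082, 0.1518, 0.0424]
ee_rot: [3.141, 0.001, 2.857]
wrist_force: [-3.9, 0.1, 10.0]
width: 0.0471
```

>>> {"fn": "step_arm", "kwargs": {"increments": "0 0 0.15 0 0 0;0 0 0 0 0 0"}}

```text
time: 17.75
tool_pos: [0.6083, 0.1518, 0.0423]
ee_rot: [3.141, 0.002, 2.857]
wrist_force: [-5.8, -0.3, 15.6]
width: 0.0468
```

>>> {"fn": "step_arm", "kwargs": {"increments": "0 0 0.2 0 0 0;0 0 0 0 0 0"}}

```text
time: 17.95
tool_pos: [0.6084, 0.1518, 0.0422]
ee_rot: [3.141, 0.002, 2.857]
wrist_force: [-8.2, -1.6, 21.3]
width: 0.0474
```

>>> {"fn": "step_arm", "kwargs": {"increments": "0 0 -1 0 0 0;0 0 -4 0 0 0;0 0 -5 0 0 0;0 0 -5 0 0 0;0 0 -3 0 0 0"}}

```text
time: 18.45
tool_pos: [0.609, 0.152, 0.2205]
ee_rot: [3.139, 0.004, 2.857]
wrist_force: [1.0, 0.9, 0.6]
width: 0.0471
```

>>> {"fn": "step_arm", "kwargs": {"increments": "3 0 0 0 0 0;0 0 0 0 0 0;0 0 0 0 0 0;0 0 0 0 0 0"}}

```text
time: 18.85
tool_pos: [0.5793, 0.1599, 0.215]
ee_rot: [-3.14, -0.002, 2.857]
wrist_force: [-0.0, 0.1, 0.2]
width: 0.0469
```

```bash
python3 -c "
from w import *
o=st();im=snapshot('wrist');C=cam('wrist',o);cv2.imwrite('pics/w12.png',im[:,:,::-1])
m=mask(im,(18,100,20),(36,255,255))
cand=[c for c in cv2.findContours(m,cv2.RETR_EXTERNAL,cv2.CHAIN_APPROX_NONE)[0] if len(c)>100]
for k in cand:
  k=k[:,0];print(cv2.boundingRect(k))
  P=np.array([wf(p) for p in ray(C,k,.075)]);e=cv2.minEnclosingCircle(P.astype(np.float32));print(e)
print(proj(C,[*SP,.075]))
"
```

```text
t 18.85 winder mm [-29.1  -0.9] z 0.215 F [-0.   0.1  0.2] rot [-3.140e+00 -2.000e-03  2.857e+00] w 0.0469
(142, 395, 355, 23)
((297.75, 52.90000915527344), 250.80050659179688)
(369, 314, 21, 66)
((181.64999389648438, 128.3000030517578), 52.19590759277344)
(171, 314, 22, 66)
((182.04998779296875, -133.75), 52.145328521728516)
(238, 168, 87, 87)
((-3.5858805179595947, -1.1643359661102295), 52.6747932434082)
(417, 120, 141, 117)
((-44.524349212646484, 228.783203125), 79.13041687011719)
[[282.04593914 215.73515456]]
```

```bash
python3 -c "
from w import *
o=get_obs();im=cv2.imread('pics/w12.png')[:,:,::-1].copy();C=cam('wrist',o)
m=mask(im,(18,100,20),(36,255,255));sub=np.zeros_like(m);sub[160:260,235:328]=m[160:260,235:328]
k=max(cv2.findContours(sub,cv2.RETR_EXTERNAL,cv2.CHAIN_APPROX_NONE)[0],key=len)[:,0]
for z in(.075,.08,.085):
  a,b=[wf(ray(C,k[k[:,0]==v].mean(0)+(s,0),z)[0]) for v,s in((k[:,0].min(),-.5),(k[:,0].max(),.5))];print(z,a,b,b[1]-a[1])
hole=cv2.bitwise_not(sub);
n,l,s,c=cv2.connectedComponentsWithStats(hole)
for i in range(1,n):
  if 20<s[i,4]<5000: print('bore',c[i],s[i],wf(ray(C,c[i],.075)[0]))
g=cv2.cvtColor(im,cv2.COLOR_RGB2GRAY);cr=cv2.resize(g[190:242,255:310],None,fx=6,fy=6,interpolation=cv2.INTER_CUBIC)
cs=cv2.HoughCircles(cr,cv2.HOUGH_GRADIENT_ALT,1.5,5,param1=100,param2=.5,minRadius=30,maxRadius=130)
if cs is not None:
  for q in cs[0]: p=q[:2]/6+(255-.42,190-.42);print(p,q[2]/6,wf(ray(C,p,.065)[0]),wf(ray(C,p,.075)[0]))
"
```

```text
0.075 [ -4.4 -51.6] [-2.  49.2] 100.80000000000001
0.08 [ -5.9 -50.9] [-3.5 48.5] 99.4
0.085 [ -7.4 -50.2] [-5.1 47.8] 98.0
bore [281.16377649 212.76300578] [268 201  26  25 519] [-3.5 -1. ]
[297.08 227.08] 6.171217 [17.5 18.2] [14.  17.7]
```

The bobbin is home: its flange measures 100.8 mm at z = 75 mm and the press stopped hard at TCP 42.5 mm. Next is the red cap.

>>> {"fn": "step_arm", "kwargs": {"increments": "-0.8 -4.5 -0.6 0 0 0;-0.8 -4.5 -0.6 0 0 0;-0.8 -4.5 -0.6 0 0 0;-0.8 -4.5 -0.6 0 0 0;-0.8 -4.5 -0.6 0 0 0"}}

```text
time: 19.4
tool_pos: [0.5543, -0.069, 0.246]
ee_rot: [-3.142, -0.001, 2.857]
wrist_force: [-0.2, 0.2, -0.6]
width: 0.0471
```

>>> {"fn": "step_arm", "kwargs": {"increments": "-0.8 -4.5 0 0 0 0;-0.8 -4.5 0 0 0 0;-0.8 -4.5 0 0 0 0;-0.8 -4.5 0 0 0 0;-0.8 -4.5 0 0 0 0"}}

```text
time: 19.9
tool_pos: [0.5292, -0.2965, 0.2456]
ee_rot: [3.141, -0.001, 2.856]
wrist_force: [0.4, -0.1, -0.5]
width: 0.0471
```

>>> {"fn": "step_arm", "kwargs": {"increments": "0 -3 0 0 0 0;0 0 0 0 0 0;0 0 0 0 0 0;0 0 0 0 0 0"}}

```text
time: 20.3
tool_pos: [0.5216, -0.322, 0.2463]
ee_rot: [3.141, -0.0, 2.858]
wrist_force: [-0.0, 0.7, 0.0]
width: 0.047
```

```bash
python3 -c "
from w import *
o=st();print(o['tool_pos'],o['joint_positions'].round(2));im=snapshot('wrist');C=cam('wrist',o);cv2.imwrite('pics/w13.png',im[:,:,::-1])
for n,r in(('r',RED),('b',BLU)):
  for c,s in blobs(mask(im,*r),150): print(n,c,s,ray(C,c,.065).round(4),ray(C,(s[0]+s[2]/2,s[1]+s[3]/2),.065).round(4))
"
```

```text
t 20.3 winder mm [  51.6 -479.5] z 0.2463 F [-0.   0.7  0. ] rot [ 3.141 -0.     2.858] w 0.047
[ 0.52162156 -0.32200539  0.24632514] [-0.65  0.23  1.06  0.    1.85 -1.93]
r [163.1 149.9] [131, 119, 65, 63, 3109] [[ 0.4406 -0.4487  0.065 ]] [[ 0.4414 -0.4485  0.065 ]]
r [268.2 200.6] [248, 180, 42, 42, 1342] [[ 0.5381 -0.3438  0.065 ]] [[ 0.5389 -0.343   0.065 ]]
r [295.1 255.4] [283, 244, 25, 25, 479] [[ 0.6213 -0.3312  0.065 ]] [[ 0.623  -0.3311  0.065 ]]
b [495.9 137.2] [474, 71, 46, 138, 2986] [[ 0.5397 -0.0557  0.065 ]] [[ 0.5435 -0.0548  0.065 ]]
b [322.4 168.7] [302, 148, 42, 42, 1383] [[ 0.5178 -0.2671  0.065 ]] [[ 0.5184 -0.2665  0.065 ]]
b [306.9 325. ] [269, 319, 67, 11, 473] [[ 0.731  -0.3441  0.065 ]] [[ 0.7284 -0.35    0.065 ]]
b [219.3 383.6] [211, 362, 19, 42, 539] [[ 0.7939 -0.4997  0.065 ]] [[ 0.7934 -0.4976  0.065 ]]
b [340.5 382.5] [333, 362, 16, 42, 629] [[ 0.8441 -0.3212  0.065 ]] [[ 0.8453 -0.3207  0.065 ]]
```

>>> {"fn": "step_arm", "kwargs": {"increments": "-1.1 -0.8 3 0 0 0;-1.1 -0.76 3 0 0 0;0 0 3 0 0 0;0 0 3 0 0 0;0 0 1.4 0 0 0"}}

```text
time: 20.85
tool_pos: [0.5372, -0.3415, 0.1092]
ee_rot: [3.139, -0.005, 2.859]
wrist_force: [-1.3, -0.4, 0.2]
width: 0.0472
```

>>> {"fn": "step_arm", "kwargs": {"increments": "0 0 0 0 0 0;0 0 0 0 0 0;0 0 0 0 0 0"}}

```text
time: 21.15
tool_pos: [0.5392, -0.3446, 0.1154]
ee_rot: [-3.14, 0.004, 2.857]
wrist_force: [0.3, -0.8, 1.0]
width: 0.0472
```

```bash
cat >> w.py <<'E'
def red(name):
    o=st();im=snapshot('wrist');C=cam('wrist',o);cv2.imwrite(f'pics/{name}.png',im[:,:,::-1]);print(o['tool_pos'])
    for c,s in blobs(mask(im,*RED),150): print(c,s,ray(C,(s[0]+s[2]/2-.5,s[1]+s[3]/2-.5),.065).round(4))
    return C,im,o
E
python3 -c "
from w import *
C,im,o=red('w14');m=mask(im,*RED)
k=max(cv2.findContours(m[:,200:400].copy(),cv2.RETR_EXTERNAL,cv2.CHAIN_APPROX_NONE)[0],key=len)[:,0]+(200,0)
for v in (k[:,0].min(),k[:,0].max()): print(k[k[:,0]==v].mean(0),ray(C,k[k[:,0]==v].mean(0),.065))
v=k[:,1].min();print(k[k[:,1]==v].mean(0),ray(C,k[k[:,1]==v].mean(0),.065))
"
```

```text
t 21.15 winder mm [  74.9 -496.2] z 0.1154 F [ 0.3 -0.8  1. ] rot [-3.14   0.004  2.857] w 0.0472
[ 0.53920563 -0.34458489  0.11540071]
[118.3 136.2] [58, 87, 115, 97, 8183] [[ 0.4375 -0.4549  0.065 ]]
[281.9 212.3] [251, 182, 63, 61, 2928] [[ 0.5376 -0.3437  0.065 ]]
[314.5 289.3] [301, 269, 29, 40, 759] [[ 0.6175 -0.3351  0.065 ]]
[251.         214.66666667] [[ 0.53241509 -0.3701294   0.065     ]]
[313. 211.] [[ 0.54426769 -0.31781359  0.065     ]]
[283. 182.] [[ 0.51258285 -0.33554082  0.065     ]]
```

>>> {"fn": "step_arm", "kwargs": {"increments": "0.1 0.1 2 0 0 0;0 0 2 0 0 0;0 0 1.5 0 0 0;0 0 1.2 0 0 0;0 0 0 0 0 0"}}

```text
time: 21.7
tool_pos: [0.5363, -0.3422, 0.0438]
ee_rot: [3.14, -0.003, 2.857]
wrist_force: [0.2, -0.4, 0.2]
width: 0.0469
```

>>> {"fn": "step_arm", "kwargs": {"increments": "0 0 0.5 0 0 0;0 0 0.3 0 0 0;0 0 0 0 0 0"}}

```text
time: 22.0
tool_pos: [0.5374, -0.3429, 0.0378]
ee_rot: [-3.142, 0.0, 2.857]
wrist_force: [0.0, -0.0, -0.4]
width: 0.0469
```

```bash
python3 -c "
from w import *
print(st()['tool_pos'])"
```

```text
t 22.0 winder mm [  72.6 -495.2] z 0.0378 F [ 0.  -0.  -0.4] rot [-3.142  0.     2.857] w 0.0469
[ 0.53736444 -0.34291159  0.03779905]
```

>>> {"fn": "step_arm", "kwargs": {"increments": "-0.1 0 0 0 0 0;0 0 0 0 0 0;0 0 0 0 0 0;0 0 0 0 0 0;0 0 0 0 0 0", "claw": 1}}

```text
time: 22.5
tool_pos: [0.5384, -0.3431, 0.0379]
ee_rot: [3.142, 0.001, 2.857]
wrist_force: [0.0, 0.6, 1.0]
width: 0.0227
```

>>> {"fn": "step_arm", "kwargs": {"increments": "0 0 0 0 0 0;0 0 -0.5 0 0 0;0 0 -1 0 0 0;0 0 -2 0 0 0;0 0 0 0 0 0"}}

```text
time: 23.0
tool_pos: [0.54, -0.3445, 0.0767]
ee_rot: [-3.139, 0.006, 2.857]
wrist_force: [-0.4, -0.5, -0.4]
width: 0.0233
```

>>> {"fn": "step_arm", "kwargs": {"increments": "0 0 -4 0 0 0;0 0 -4 0 0 0;0.5 2 0 0 0 0;0.7 4 0 0 0 0;0.7 4 0 0 0 0"}}

```text
time: 23.5
tool_pos: [0.5476, -0.2405, 0.1516]
ee_rot: [3.141, -0.001, 2.855]
wrist_force: [0.6, 0.0, -0.9]
width: 0.0227
```

>>> {"fn": "step_arm", "kwargs": {"increments": "0.7 4.5 0 0 0 0;0.7 4.5 0 0 0 0;0.7 4.5 0 0 0 0;0.7 4.5 0 0 0 0;0.7 4.5 0 0 0 0"}}

```text
time: 24.0
tool_pos: [0.5768, -0.0135, 0.1513]
ee_rot: [3.142, -0.002, 2.857]
wrist_force: [0.6, -0.5, -0.1]
width: 0.023
```

>>> {"fn": "step_arm", "kwargs": {"increments": "0.7 4.5 0 0 0 0;0.7 4.5 0 0 0 0;0.6 4.5 0 0 0 0;0 2 0 0 0 0;0 0 0 0 0 0"}}

```text
time: 24.5
tool_pos: [0.601, 0.1419, 0.1508]
ee_rot: [3.142, -0.003, 2.862]
wrist_force: [0.3, 0.0, -0.8]
width: 0.0227
```

>>> {"fn": "step_arm", "kwargs": {"increments": "0 0 0 0 0 0;0 0 0 0 0 0"}}

```text
time: 24.7
tool_pos: [0.6016, 0.1372, 0.1521]
ee_rot: [-3.141, -0.001, 2.856]
wrist_force: [-0.4, 0.1, -1.3]
width: 0.023
```

```bash
python3 -c "
from w import *
C,im,o=red('w15')"
```

```text
t 24.7 winder mm [ -1.4 -16.4] z 0.1521 F [-0.4  0.1 -1.3] rot [-3.141e+00 -1.000e-03  2.856e+00] w 0.023
[0.60155978 0.13723224 0.15212068]
[280.3 249.9] [240, 210, 82, 89, 4054] [[0.6529 0.1212 0.065 ]]
[406.1 285.2] [396, 276, 21, 20, 306] [[0.7248 0.2378 0.065 ]]
```

>>> {"fn": "step_arm", "kwargs": {"increments": "-0.1 0.8 0 0 0 0;0 0.75 0 0 0 0;0 0 0 0 0 0;0 0 0 0 0 0"}}

```text
time: 25.15
tool_pos: [0.6074, 0.153, 0.1526]
ee_rot: [-3.141, -0.0, 2.857]
wrist_force: [-0.6, 0.3, -0.9]
width: 0.0228
```

```bash
python3 -c "
from w import *
C,im,o=red('w16')
m=mask(im,*RED);m[:,360:]=0;k=max(cv2.findContours(m,cv2.RETR_EXTERNAL,cv2.CHAIN_APPROX_NONE)[0],key=len)[:,0]
z=o['tool_pos'][2]+.027
R=Ro.from_euler('xyz',o['ee_rot']).as_matrix()
for nm,q in(('L',k[k[:,0]==k[:,0].min()].mean(0)),('R',k[k[:,0]==k[:,0].max()].mean(0)),('T',k[k[:,1]==k[:,1].min()].mean(0))):
  print(nm,q,((ray(C,q,z)[0]-o['tool_pos'])@R*1000).round(1))
# visible spindle/bobbin
y=mask(im,(18,100,20),(36,255,255));y[:,400:]=0;y[330:]=0
b=max(cv2.findContours(y,cv2.RETR_EXTERNAL,cv2.CHAIN_APPROX_NONE)[0],key=len)[:,0]
for q in(b[b[:,0]==b[:,0].min()].mean(0),b[b[:,0]==b[:,0].max()].mean(0),b[b[:,1]==b[:,1].min()].mean(0)):print('bob',q,wf(ray(C,q,.075)[0]))
"
```

```text
t 25.15 winder mm [-0.2  0.4] z 0.1526 F [-0.6  0.3 -0.9] rot [-3.141 -0.     2.857] w 0.0228
[0.60744209 0.15300439 0.15262475]
[280.4 249.8] [240, 210, 84, 89, 4070] [[0.6594 0.138  0.065 ]]
[387.9 283.7] [378, 274, 21, 20, 295] [[0.7234 0.2362 0.065 ]]
L [240.  242.5] [  5.3 -26.2 -27. ]
R [323.  247.5] [  1.9  25.8 -27. ]
T [281.5 210. ] [ 26.4  -0.3 -27. ]
bob [227. 204.] [ -1.8 -51. ]
bob [332.  202.5] [-3.4 48.2]
bob [280.5 149. ] [-53.2  -0.5]
```

>>> {"fn": "step_arm", "kwargs": {"increments": "0 -0.14 0 0 0 0;0 0 2 0 0 0;0 0 2 0 0 0;0 0 1.5 0 0 0;0 0 0 0 0 0"}}

```text
time: 25.7
tool_pos: [0.605, 0.1512, 0.0944]
ee_rot: [-3.139, -0.005, 2.857]
wrist_force: [0.2, -0.1, -1.0]
width: 0.0232
```

>>> {"fn": "step_arm", "kwargs": {"increments": "0 0 0 0 0 0;0 0 0.4 0 0 0;0 0 0 0 0 0"}}

```text
time: 26.0
tool_pos: [0.6074, 0.1517, 0.0944]
ee_rot: [3.141, 0.001, 2.857]
wrist_force: [-0.6, 0.2, -0.5]
width: 0.0226
```

```bash
python3 -c "
from w import *
st()"
```

```text
t 26.0 winder mm [ 0.2 -0.9] z 0.0944 F [-0.6  0.2 -0.5] rot [3.141e+00 1.000e-03 2.857e+00] w 0.0226
```

Aligned at (0.2,-0.9). Descending slowly.

>>> {"fn": "step_arm", "kwargs": {"increments": "0 0 0.3 0 0 0;0 0 0.3 0 0 0;0 0 0.2 0 0 0;0 0 0 0 0 0"}}

```text
time: 26.4
tool_pos: [0.6066, 0.1516, 0.0851]
ee_rot: [-3.141, -0.001, 2.857]
wrist_force: [0.5, 0.4, -1.4]
width: 0.0228
```

>>> {"fn": "step_arm", "kwargs": {"increments": "0 0 0.3 0 0 0;0 0 0.2 0 0 0;0 0 0 0 0 0"}}

```text
time: 26.7
tool_pos: [0.607, 0.152, 0.0804]
ee_rot: [3.141, -0.0, 2.857]
wrist_force: [0.3, 0.7, -2.5]
width: 0.0229
```

>>> {"fn": "step_arm", "kwargs": {"increments": "0 0 0.5 0 0 0;0 0 0.5 0 0 0;0 0 0.5 0 0 0;0 0 0.5 0 0 0;0 0 0 0 0 0"}}

```text
time: 27.2
tool_pos: [0.6067, 0.152, 0.0595]
ee_rot: [3.141, -0.001, 2.857]
wrist_force: [1.2, 3.3, -2.6]
width: 0.0227
```

>>> {"fn": "step_arm", "kwargs": {"increments": "0 0 0.3 0 0 0;0 0 0.2 0 0 0;0 0 0 0 0 0"}}

```text
time: 27.5
tool_pos: [0.6071, 0.1519, 0.0556]
ee_rot: [3.141, 0.0, 2.857]
wrist_force: [1.2, 3.7, 0.1]
width: 0.0228
```

>>> {"fn": "step_arm", "kwargs": {"increments": "0 0 0.15 0 0 0;0 0 0 0 0 0"}}

```text
time: 27.7
tool_pos: [0.6072, 0.1519, 0.0544]
ee_rot: [3.141, 0.001, 2.857]
wrist_force: [0.4, 2.3, -0.1]
width: 0.0234
```

>>> {"fn": "step_arm", "kwargs": {"increments": "0 0.08 0.15 0 0 0;0 0 0 0 0 0"}}

```text
time: 27.9
tool_pos: [0.6073, 0.152, 0.0529]
ee_rot: [-3.141, 0.0, 2.857]
wrist_force: [-0.2, 1.7, 1.6]
width: 0.0231
```

>>> {"fn": "step_arm", "kwargs": {"increments": "0 0 0.15 0 0 0;0 0 0 0 0 0"}}

```text
time: 28.1
tool_pos: [0.6074, 0.152, 0.0529]
ee_rot: [-3.141, 0.001, 2.857]
wrist_force: [-1.0, 1.0, 6.0]
width: 0.0227
```

>>> {"fn": "step_arm", "kwargs": {"increments": "0 0 0.1 0 0 0;0 0 0 0 0 0"}}

```text
time: 28.3
tool_pos: [0.6074, 0.152, 0.0529]
ee_rot: [-3.142, 0.002, 2.857]
wrist_force: [-2.5, 0.8, 9.2]
width: 0.0231
```

Seated exactly at the predicted TCP 52.9 mm. Releasing and withdrawing.

>>> {"fn": "step_arm", "kwargs": {"increments": "0 0 -0.1 0 0 0;0 0 0 0 0 0;0 0 0 0 0 0;0 0 0 0 0 0;0 0 0 0 0 0", "claw": 0}}

```text
time: 28.8
tool_pos: [0.6069, 0.1522, 0.0505]
ee_rot: [-3.141, -0.001, 2.857]
wrist_force: [0.9, -0.3, 0.6]
width: 0.0465
```

>>> {"fn": "step_arm", "kwargs": {"increments": "0 0 -1 0 0 0;0 0 -2 0 0 0;0 0 -3 0 0 0;0 0 -4 0 0 0;0 0 -4 0 0 0"}}

```text
time: 29.3
tool_pos: [0.6068, 0.1523, 0.1929]
ee_rot: [-3.141, -0.0, 2.857]
wrist_force: [0.2, 0.4, 0.2]
width: 0.0474
```

>>> {"fn": "step_arm", "kwargs": {"increments": "4 -2 -2 0 0 0;4 -2 0 0 0 0;0 0 0 0 0 0;0 0 0 0 0 0;0 0 0 0 0 0"}}

```text
time: 29.8
tool_pos: [0.52, 0.1366, 0.2117]
ee_rot: [3.141, 0.001, 2.857]
wrist_force: [0.4, -0.2, -1.2]
width: 0.047
```

```bash
python3 -c "
from w import *
o=st();C=cam('wrist',o);im=snapshot('wrist');T=snapshot('scene')
m=mask(im,*RED)
for c,s in blobs(m,300): print(c,s,wf(ray(C,(s[0]+s[2]/2-.5,s[1]+s[3]/2-.5),.080)[0]),'size mm',np.linalg.norm(ray(C,(s[0],s[1]),.08)-ray(C,(s[0]+s[2],s[1]),.08)))
a=cv2.resize(T[130:290,180:430,::-1],None,fx=2.4,fy=2.4);b=cv2.resize(im[100:330,130:430,::-1],None,fx=600/300*.65,fy=1.65)
h=384;b=cv2.resize(im[60:330,180:400,::-1],(190*0+200,h)) if 0 else cv2.resize(im[130:290,220:320,::-1],(190,h))
cv2.imwrite('pics/final.png',np.hstack([a,cv2.resize(b,(190,a.shape[0]))]))"
```

```text
t 29.8 winder mm [-79.4 -40.1] z 0.2117 F [ 0.4 -0.2 -1.2] rot [3.141e+00 1.000e-03 2.857e+00] w 0.047
[307.8 258.9] [292, 238, 32, 44, 1005] [ 1.8 -8.8] size mm 0.037057227577210784
```

View pics/final.png

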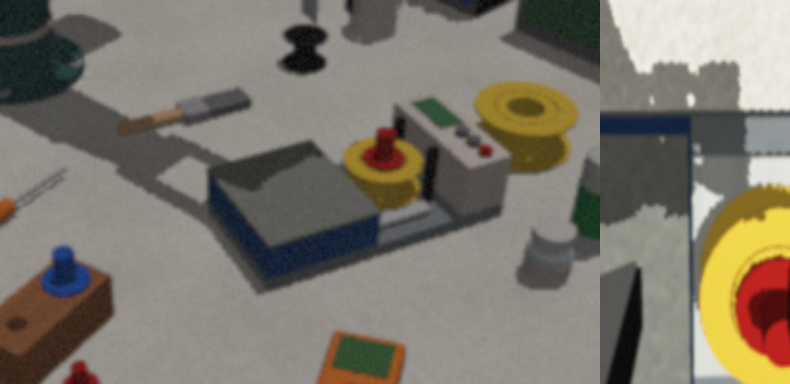

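The final view shows the red cap upright on the lowered yellow bobbin (crop (385,150)), its flange flat and the bobbin by the posts. The blue cap is still in its holder, and the gripper is clear.

```bash
python3 -c "
from bench import *
print(close_job())"
```

```text
the job is handed in; nothing more can be done
None
```

The job is done and handed in at about 30 s of robot time, under the 67 s limit. The largest wrist force in any reading was about 23 N.

- **Bobbin:** I slid it along the deck with the closed fingers inside its bore until it met the posts. I then pressed it down with the fingers either side of the bore. It stopped hard at 21 N, and its top measured about 75 mm above the bench, so it is fully home.
- **Red cap:** I moved the middle-sized one from the holder into the spindle hole. It seated at the predicted height, with 9 N from below. The last picture shows it upright with its flange flat on the bobbin. The blue cap is still in its holder, and the gripper is open and clear.

**What went wrong or disagreed:**
- **Finger length:** the fingertips end about 32 mm short of the reported TCP, so my first push passed above the bobbin and moved nothing. I allowed for this afterwards.
- **Tipping:** one push began to tip the bobbin over the posts. I backed off, it settled flat, and I pushed again lower down.
- **Position checks:** camera estimates of the bobbin and spindle positions differed by 1–2 mm, and by up to 5 mm early on. A circle fit after the push failed because the fingers were in view. I did not directly check contact with both posts after pressing; the evidence is the push force against them and the positions measured afterwards.
- **Final cap measurement:** the last numeric check of the cap's position was unusable because a finger hid part of it, so the final check there is the picture.

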